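# Empty the leaning parts cup into the sorting tray and stand it in its ring

## Task

Take the orange parts cup out of its leaning cradle with the hardware still in it, and tip it mouth-down over the blue tray until all four pieces have dropped into the tray and stay there. Then stand the empty cup upright on its foot, fully down inside the aluminium ring of the cup stand; set it down, do not drop it. Leave the other things on the bench where they lie.

Things in the scene. Friction and masses are not known exactly. Their poses are not given: they have to be found in the camera images.
- cup: Loose orange cup, open, conical: 75 mm tall, outer diameter 44 mm at the foot, 60 mm at the rim (54 mm at 48 mm up), wall 3 mm, floor 5 mm, 65 to 125 g. Origin: centre of its underside; z along its axis to the mouth. It starts leaning in the cradle, its axis 0.75 rad (43 deg) from vertical, mouth towards cradle +y, origin at (0, -20, 40) mm in the cradle frame. Four hardware pieces lie in it.
- cup_rim (a point): Centre of the cup's mouth, 75 mm along the cup's z from its origin. The pieces slide out only when the lower wall slopes down some 35 deg: the wall flares 6 deg, so tip the cup about 120 deg or more from upright over the tray, and shake it a little if some stay in.
- cup_mid (a point): Point on the cup's axis, half way up (37.5 mm).
- cradle: Fixed cradle, turned up to 0.5 rad: black slab 90 (x) by 130 mm, 8 mm thick, with a sloping foot rest and two steel rods under the cup's lower side, up to 52 mm from the cup's foot. Nothing above the slab is farther than 24 mm from its y axis, so fingers fit on both sides (+x, -x) of the cup. Origin: on the table, 5 mm in -y from the slab's centre; z up, +y is the way the cup leans.
- tray: Fixed blue open sorting tray, 190 mm (x) by 160 mm (y) by 45 mm tall, walls and floor 4 mm. Origin: centre of its underside.
- ringstand: Fixed round cup stand: black disc 90 mm across and 6 mm thick with an upright aluminium ring on it, bore 54 mm, outer diameter 61 mm, ring top 24 mm above the table. The cup's foot (44 mm, 47 to 48 mm at ring-top height) goes in with about 3 mm to spare all round. Origin: centre of its underside, on the ring's axis.
- ring_seat (a point): Centre of the ring stand's floor inside the ring, 6 mm above the table; where the cup's origin belongs.
- standoff1: Loose brass round standoff, 12 mm diameter, 16 mm long, 15 g; starts in the cup. Origin: centre of one end; z along its length.
- standoff2: Loose brass round standoff, 12 mm diameter, 16 mm long, 15 g; starts in the cup. Origin: centre of one end; z along its length.
- thumbscrew1: Loose steel thumbscrew, head 14.4 mm across and 8 mm high, shank 9 mm across, 17 mm overall, 12 g; starts in the cup. Origin: centre of the head's face; z towards the shank.
- thumbscrew2: Loose steel thumbscrew, head 14.4 mm across and 8 mm high, shank 9 mm across, 17 mm overall, 12 g; starts in the cup. Origin: centre of the head's face; z towards the shank.
- driver: Yellow-handled screwdriver 150 mm long lying across the bench before the robot base, loose bystander; leave it alone. Origin about its middle.
- heatsink: Copper finned heatsink 50 x 50 x 22 mm, loose bystander; leave it alone. Origin: centre of its underside.
- fan: Black laptop fan 56 x 56 x 14 mm, loose bystander; leave it alone. Origin: centre of its underside.
- battery: Dark battery pack 60 (x) x 100 (y) x 11 mm, loose bystander; leave it alone. Origin: centre of its underside.
- jar: Amber lidded jar 52 mm diameter, 55 mm tall, loose bystander; leave it alone. Origin: centre of its underside.
There are look-alikes about, which are no part of the job. There is more than one size of the tray; the one meant has the size given above.

How it is judged:
On the way, in this order (a step that is already met when the one before it is completed fails the run):
1. the cup is lifted out of the cradle, its foot 60 mm or more from where it was, with all four pieces in it (distance of cup from where it was at the start of the episode above 0.06 m and distance between each of standoff1, standoff2, thumbscrew1, thumbscrew2 and cup_mid below 0.05 m), for 0.1 s.
2. the cup is tipped past level (95 deg or more) with its mouth over the tray (within 110 mm of the tray's centre) (angle between cup's own z axis and vertical above 1.66 rad and horizontal distance between cup_rim and tray below 0.11 m), for 0.1 s.
At the end, for the whole second after the job is handed in: All four pieces lie still inside the tray, below its rim; the cup stands upright (within 0.08 rad) and still in the ring stand, its foot within 7 mm of the ring's axis and within 4 mm of the stand's floor (x of standoff1 in the frame of tray between -0.093 and 0.093 m and y of standoff1 in the frame of tray between -0.078 and 0.078 m and z of standoff1 in the frame of tray between 0 and 0.045 m and linear speed of each of standoff1, standoff2, thumbscrew1, thumbscrew2 below 0.03 m/s and x of standoff2 in the frame of tray between -0.093 and 0.093 m and y of standoff2 in the frame of tray between -0.078 and 0.078 m and z of standoff2 in the frame of tray between 0 and 0.045 m and x of thumbscrew1 in the frame of tray between -0.093 and 0.093 m and y of thumbscrew1 in the frame of tray between -0.078 and 0.078 m and z of thumbscrew1 in the frame of tray between 0 and 0.045 m and x of thumbscrew2 in the frame of tray between -0.093 and 0.093 m and y of thumbscrew2 in the frame of tray between -0.078 and 0.078 m and z of thumbscrew2 in the frame of tray between 0 and 0.045 m and horizontal distance between cup and ring_seat below 0.007 m and z of cup in the frame of ring_seat between -0.003 and 0.004 m and angle between cup's own z axis and vertical below 0.08 rad and linear speed of cup below 0.02 m/s); the robot touches nothing.
It fails at once if the screwdriver, heatsink, fan, battery or jar is moved by more than 20 mm (distance of any of driver, heatsink, fan, battery, jar from where it was at the start of the episode above 0.02 m).
It fails at once if the cup is dropped (moves faster than 0.5 m/s with no finger on it) (contact force between the fingers and cup below 0.05 N and linear speed of cup above 0.5 m/s).
It also fails if it takes over 51 s, if anything falls off the work surface, if the arm or the gripper's body presses on something with over 40 N, if the wrist force passes 120 N, or if a joint passes its speed limit or range.

## Robot

A 6-joint arm with a two-finger parallel gripper is mounted at the origin on the work surface. World frame = base frame: x ahead of the robot, y to its left, z up, the work surface at z = 0. Lengths are in m, angles in rad, forces in N, time in s.
With the tool pointing down it reaches from about 0.35 to 0.925 m from the base axis. Payload 6.4 kg.
Tool frame: the origin (TCP) lies at the centre of the arm's flange, where the gripper is bolted on; the fingertips stand 173 mm ahead of it and the grasp point (between the pads) lies 155 mm ahead of it; z points along the fingers, y is the line along which they close (so a half turn about z gives the same grasp; the last joint's range is limited). The gripper opens to 85 mm and grips with 20 to 120 N. Pads are 22 mm wide; open, the fingers measure 114 mm over their backs; the gripper's body (76 mm by 85 mm) begins 54 mm behind the grasp point. The pads swing forward as they close: fully open they stand 13 mm farther back than shut.
Start: joints at [1.048, 0.245, 1.558, -0, 1.339, -0.174], TCP at [0.222, 0.611, 0.405] pointing down, gripper open.
Joint ranges: [-3.13, 3.13], [-1.02, 2.26], [0.13, 2.54], [-0.95, 4.09], [0.21, 2.88], [-2.74, 2.74]. Speed limits (rad/s): [2.57, 2.57, 3.14, 3.14, 3.14, 3.14].

## Interface

Orientations are given as a 3x3 rotation matrix whose columns are the frame's x, y, z axes.
In Python, from rig import arm, vision gives the robot as it stands.
- The arm moves only by the tool send_rows, never from a script. Its argument "commands" is a list of rows, each a list of 6 numbers: the shift along the world's x, y, z in cm, then the turn, a rotation vector about the world's x, y, z in degrees. A call has 1 to 10 rows; each row shifts and turns the commanded pose from where the row before left it; what a row does not reach is not made up. A row lasts 1/12 s, in which the tool goes at most 41.7 mm and 7.16 degrees, less where a joint would pass 70% of its speed; a pose out of reach is approached as far as the arm can. A call is refused whole if a number of a shift passes 4.17 or a number of a turn 7.16, either way. A call with a gripper value outside its range is refused whole. "claw" is the opening, from -1 (shut) to 1 (fully open), set as the call begins (left out, the last holds). The fingers move at their own pace and stop on an object; the grip force is fixed at half the most. Time passes only in rows, so rows that do not move let the fingers close. It gives the time, the measured TCP pose, the force, the opening and the grip force at its end, in the units of the state.
- arm.get_state(): the state, without advancing time (a new reading comes with each control period).
- vision.snapshot(name): name is "scene" or "top"; returns a dict with "color" (420x560x3 uint8, blue, green, red), "depth" (420x560 float32, m along the optical axis (not along the pixel's ray), 0 where there is no reading), "fx", "fy", "cx", "cy" (pixels), "eye" and "rotation" of the camera in the world. Camera axes: x right, y up, looking along -z (the intrinsics and any distortion apply to the point x, -y, -z); pixel columns grow to the right and rows downward; lengths in m; the calibration is good to about 2 mm. A picture is of the moment at which its call begins.
- arm.hand_in(): hands the job in; it is judged then, once.
The state is a dict: "time": time; "joint_positions": joint angles; "joint_velocities": joint speeds; "joint_efforts": joint torques, N m; "ee_pos": TCP position; "orientation": TCP orientation; "contact_force": force on the tool from outside, world axes, zero at the start; "wrist_torque": the same for the moment, N m; "opening": finger opening in m; "grip_force": force on a finger pad.
Only numpy, scipy, OpenCV 4.12 (cv2) and the standard library are available. Lean on these libraries where they do the work, as an engineer would, in place of code of your own. Each camera call takes 0.05 s, during which the arm holds its last target. There are 200 camera calls.

## Working session

There is one attempt and no reset: what is moved stays moved. The work goes in short steps, Python scripts to look and compute and a tool call to move; the robot and the scene stay as the last step left them, time stands still between calls to the robot, and variables do not carry over. Pictures are saved under pics/ and viewed, at most 10 in all, crops included, and the job is handed in when it is done.

Besides the shell and the picture viewer there is one more tool, called after ">>>" in YAML: its name, and indented under it one key for each argument. send_rows: Moves the arm, as the interface text tells. Its arguments: {"type":"object","properties":{"commands":{"type":"array"},"claw":{"type":"number"}},"required":["commands"]}

```bash
ls; mkdir -p pics; cat > h.py <<'E'
import numpy as np, cv2
from rig import arm, vision
def snap(n):
    s=vision.snapshot(n); np.savez(''+n+'.npz',**s); return s
def load(n): return dict(np.load(''+n+'.npz'))
def ray(s,u,v):
    d=np.array([(u-s['cx'])/s['fx'],-(v-s['cy'])/s['fy'],-1.]); return s['rotation']@d
def onplane(s,u,v,z):
    d=ray(s,u,v); return s['eye']+d*(z-s['eye'][2])/d[2]
def cloud(s):
    h,w=s['depth'].shape; u,v=np.meshgrid(np.arange(w),np.arange(h))
    p=np.stack([(u-s['cx'])/s['fx'],-(v-s['cy'])/s['fy'],-np.ones((h,w))],-1)*s['depth'][...,None]
    return p@np.array(s['rotation']).T+s['eye']
E
python3 - <<'E'
from h import *
for n in('scene','top'):
    s=snap(n); cv2.imwrite(f'pics/{n}0.png',s['color']); print(n,s['eye'],s['rotation'],s['fx'],s['fy'],s['cx'],s['cy'],s.keys())
print(arm.get_state())
E
```

```text
pics
scene [1.20215965 0.24573215 1.18619945] [[-0.34242313 -0.78202605  0.52075105]
 [ 0.93950647 -0.27992767  0.19740338]
 [-0.00860196  0.55684446  0.83057224]] 461.75551268030483 461.75551268030483 277.25025075082146 205.89646999534992 dict_keys(['color', 'depth', 'fx', 'fy', 'cx', 'cy', 'eye', 'rotation'])
top [ 0.43484198 -0.00393103  1.29078269] [[-0.01430865  0.99839119 -0.05486618]
 [-0.99982001 -0.01496968 -0.01165602]
 [-0.0124586   0.05468952  0.99842568]] 458.4628321643267 458.4628321643267 271.3863496121197 206.70026442415767 dict_keys(['color', 'depth', 'fx', 'fy', 'cx', 'cy', 'eye', 'rotation'])
{'time': 0.1, 'joint_positions': array([ 1.04792245e+00,  2.45747000e-01,  1.55895514e+00, -1.83702072e-05,
        1.33873286e+00, -1.74115178e-01]), 'joint_velocities': array([-0.00092605, -0.00105536, -0.00329486,  0.00031066, -0.00088491,
       -0.00044009]), 'joint_efforts': array([-3.06982838e-04, -4.30673075e+01, -3.27127826e+01, -1.93905671e-04,
        2.82945766e-03,  1.16388631e-05]), 'ee_pos': array([0.22201791, 0.61067115, 0.40365459]), 'orientation': array([[-9.39798943e-01,  3.41726686e-01, -9.04527828e-04],
       [ 3.41727750e-01,  9.39797621e-01, -1.60511474e-03],
       [ 3.01562559e-04, -1.81758740e-03, -9.99998303e-01]]), 'contact_force': array([ 0.31671442,  0.80867179, -0.34826526]), 'wrist_torque': array([ 0.06029785, -0.01324876, -0.06526592]), 'grip_force': 0.0, 'opening': 0.08523527887994103}
```

View pics/scene0.png

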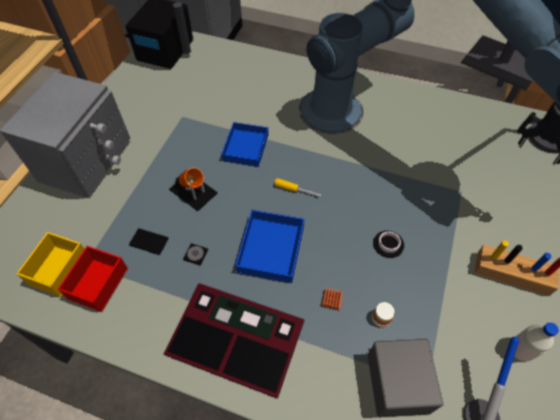

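View pics/top0.png

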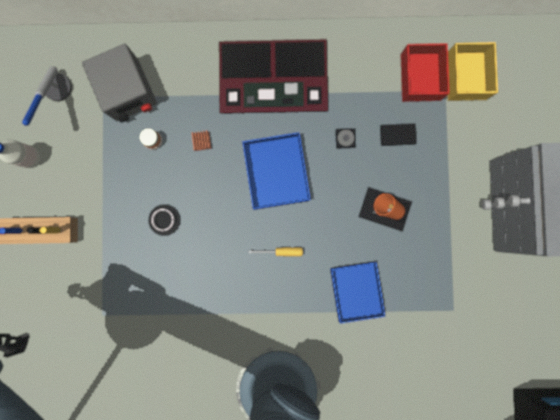

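The scene picture shows the orange cup leaning on its cradle at (192,180), two blue trays at (270,246) and (246,144), the ring stand at (389,243) and the screwdriver at (297,188). In the top picture these are the cup at (390,207), the trays at (277,171) and (358,292), and the ring stand at (163,219). I'll measure all of them.

```bash
python3 - <<'E'
from h import *
for n in('top','scene'):
    s=load(n); c=s['color'].astype(int); P=cloud(s); hsv=cv2.cvtColor(s['color'],cv2.COLOR_BGR2HSV)
    X,Y,Z=P[...,0],P[...,1],P[...,2]
    print(n,'table z',np.median(Z[(abs(X-.5)<.2)&(abs(Y)<.25)&(s['depth']>0)]))
    blue=((hsv[...,0]>105)&(hsv[...,0]<128)&(hsv[...,1]>170)).astype(np.uint8)
    for k in cv2.findContours(blue,cv2.RETR_EXTERNAL,cv2.CHAIN_APPROX_NONE)[0]:
        if cv2.contourArea(k)<800: continue
        m=np.zeros_like(blue);cv2.drawContours(m,[k],-1,1,-1)
        q=P[(m>0)&(Z>.035)&(Z<.055)][:,:2].astype(np.float32)
        k3=np.array([onplane(s,u,v,.045)[:2] for u,v in k[:,0]],np.float32)
        print(' blue px',k[:,0].mean(0),'rim cloud rect',cv2.minAreaRect(q) if len(q)>5 else None,'contour@45mm',cv2.minAreaRect(k3))
    # cradle slab: dark pixels around cup
    org=((hsv[...,0]<14)&(hsv[...,1]>150)&(c[...,2]>90)&(X>.35)&(X<.7)&(Y<-.15)&(Y>-.45)).astype(np.uint8)
    q=P[(org>0)&(Z>.012)]; print(' cup px',np.argwhere(org)[:,::-1].mean(0),'n',len(q),'mean',q.mean(0),'min',q.min(0),'max',q.max(0))
    dark=((hsv[...,2]<45)&(abs(X-.42)<.14)&(abs(Y+.27)<.14)).astype(np.uint8)
    dk=cv2.morphologyEx(dark|org,cv2.MORPH_CLOSE,np.ones((5,5)))
    for k in cv2.findContours(dk,cv2.RETR_EXTERNAL,cv2.CHAIN_APPROX_NONE)[0]:
        if cv2.contourArea(k)<500: continue
        k3=np.array([onplane(s,u,v,.008)[:2] for u,v in k[:,0]],np.float32)
        print(' dark px',k[:,0].mean(0),cv2.minAreaRect(k3))
    # ring
    u0,v0=(163,219) if n=='top' else (389,243)
    W=np.zeros_like(blue);cv2.circle(W,(u0,v0),22,1,-1)
    al=(W>0)&(hsv[...,2]>110)&(hsv[...,1]<90)&(Z>.012); dk=(W>0)&(hsv[...,2]<60)
    for nm,mm,z in(('alu',al,.024),('disc',dk,.006)):
        if mm.sum()<8: print(nm,'few',mm.sum());continue
        k=max(cv2.findContours(mm.astype(np.uint8),cv2.RETR_EXTERNAL,cv2.CHAIN_APPROX_NONE)[0],key=cv2.contourArea)
        k3=np.array([onplane(s,u,v,z)[:2] for u,v in k[:,0]],np.float32)
        print(' ',nm,mm.sum(),cv2.fitEllipse(k3),cv2.minEnclosingCircle(k3),'zs',np.median(Z[mm]),P[mm].mean(0))
    z=(210,130,150,100) if n=='scene' else (0,0,0,0)
    r=(s['color'][130:290,130:430] if n=='scene' else s['color'][120:330,130:430])
    cv2.imwrite(f'pics/{n}1.png',cv2.resize(r,None,fx=2.6,fy=2.6,interpolation=cv2.INTER_CUBIC))
E
```

```text
top table z 0.00033175152524478335
 cup px [388.16699411 206.17878193] n 503 mean [ 0.49841466 -0.29942939  0.07409994] min [ 0.46737242 -0.34543343  0.01201177] max [ 0.5304834  -0.26092326  0.11798573]
 dark px [384.56115108 209.0647482 ] ((0.4957225024700165, -0.30669862031936646), (0.11927550286054611, 0.08190861344337463), 69.99237823486328)
  alu 118 ((0.47388651967048645, 0.3130960464477539), (0.058341506868600845, 0.060084838420152664), 160.1011962890625) ((0.4734635353088379, 0.31314849853515625), 0.03098129667341709) zs 0.021624189039286756 [0.47181626 0.30635775 0.05339812]
  disc 182 ((0.473621129989624, 0.31981009244918823), (0.03529584780335426, 0.03861061483621597), 71.51012420654297) ((0.47385287284851074, 0.3195425570011139), 0.02153964526951313) zs 0.004829851415384945 [0.47719082 0.30467072 0.01168224]
scene table z 0.0009547323218305204
 blue px [270.3245614  245.87719298] rim cloud rect ((0.6050699353218079, -0.002308957278728485), (0.19141094386577606, 0.16038845479488373), 8.120523452758789) contour@45mm ((0.6155189871788025, -0.0007765516638755798), (0.2061447
[... 428 characters left out ...]
654576 -0.33889491  0.01282938] max [ 0.52996263 -0.26037656  0.11562267]
 dark px [193.25233645 187.95327103] ((0.48616811633110046, -0.3061159551143646), (0.14380845427513123, 0.1143806129693985), 66.0706558227539)
  alu 114 ((0.4774496257305145, 0.31508687138557434), (0.05687234550714493, 0.057960424572229385), 96.94657897949219) ((0.4766438901424408, 0.31613075733184814), 0.03200395032763481) zs 0.021154747725622647 [0.48722028 0.31505073 0.04128243]
  disc 393 ((0.4756602942943573, 0.31473854184150696), (0.08045656234025955, 0.08720704168081284), 76.34700775146484) ((0.47865229845046997, 0.314566045999527), 0.044677961617708206) zs 0.005521188948746758 [0.4867196  0.31339077 0.00834701]
```

View pics/scene1.png

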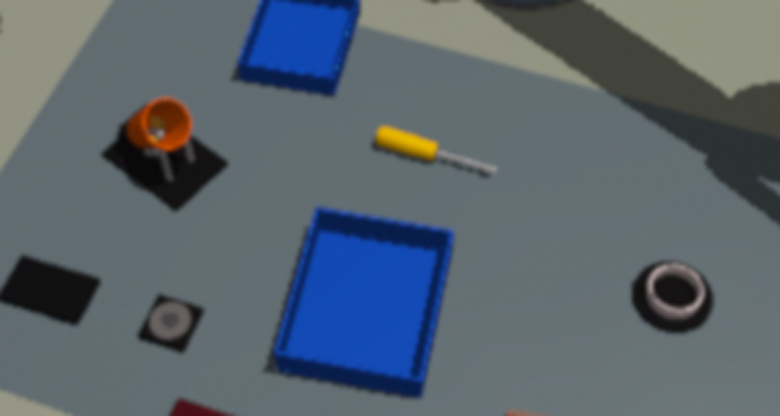

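View pics/top1.png

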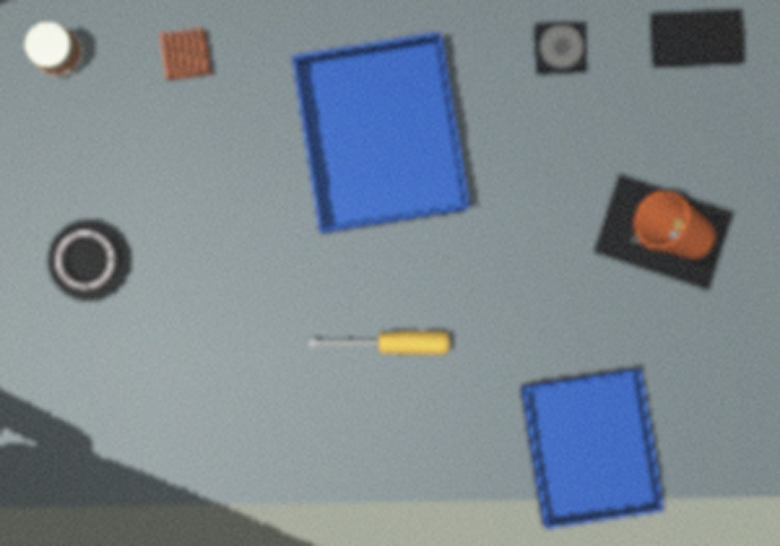

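Two blue trays fit by colour: top px (277,171), whose rim measures 191 x 160 mm, and top px (358,292), about 137 x 123 mm. The first matches the stated 190 x 160 mm, and the enlarged crops confirm it is clearly the larger one. The crops also show the cup leaning with its mouth towards world +y/+x, the slab long edge about 18° off world y, and pieces visible in the mouth. I'm moving towards the cradle now, and the joint readings on the way will give me the arm geometry.

>>> send_rows:
  commands:
    - [2.8, -3.1, 0, 0, 0, -3]
    - [2.8, -3.1, 0, 0, 0, -3]
    - [2.8, -3.1, 0, 0, 0, -3]
    - [2.8, -3.1, 0, 0, 0, -3]
    - [2.8, -3.1, 0, 0, 0, -3]
    - [2.8, -3.1, 0, 0, 0, -3]
    - [2.8, -3.1, 0, 0, 0, -3]
    - [2.8, -3.1, 0, 0, 0, -3]
    - [2.8, -3.1, 0, 0, 0, -3]
    - [2.8, -3.1, 0, 0, 0, -3]
  claw: 1

```text
time: 0.93
ee_pos: [0.5023, 0.2998, 0.4043]
orientation: [[-0.641, 0.768, -0.001], [0.768, 0.641, -0.0], [0.0, -0.0, -1.0]]
contact_force: [0.2, 0.3, 0.2]
opening: 0.0852
grip_force: 0.0
```

```bash
cat > log.py <<'E'
from h import *; import json
s=arm.get_state(); open('log.jsonl','a').write(json.dumps({k:np.array(v).tolist() for k,v in s.items()})+'\n')
np.set_printoptions(precision=4,suppress=True)
print('t',s['time'],'q',s['joint_positions'],'p',s['ee_pos'],'\n',s['orientation'],'F',s['contact_force'],'op',s['opening'],'g',s['grip_force'])
E
python3 log.py; python3 - <<'E'
from h import *
s=load('top'); o=(130,120)
# slab corners in the x2.6 crop -> full px, plane z=8mm
C=[(620,175),(733,212),(710,290),(597,252)]
W=np.array([onplane(s,o[0]+(u+.5)/2.6-.5,o[1]+(v+.5)/2.6-.5,.008)[:2] for u,v in C]); print(W, W.mean(0))
for a,b in((0,1),(1,2),(2,3),(3,0)):
    e=W[b]-W[a]; print(np.linalg.norm(e),np.degrees(np.arctan2(e[1],e[0])))
for n in('top','scene'):
    s=load(n); P=cloud(s); hsv=cv2.cvtColor(s['color'],cv2.COLOR_BGR2HSV); Z=P[...,2]
    m=(hsv[...,0]<14)&(hsv[...,1]>150)&(hsv[...,2]>90)&(abs(P[...,0]-.5)<.1)&(abs(P[...,1]+.3)<.1)&(Z>.03)
    q=P[m]; print(n,'high part',q[q[:,2]>.09].mean(0), 'lean dir (pca)',np.linalg.svd(q-q.mean(0))[2])
E
```

```text
t 0.9333 q [ 0.3445  0.0952  1.7282  0.0001  1.3187 -0.3513] p [0.5023 0.2998 0.4043] 
 [[-0.6409  0.7676 -0.0005]
 [ 0.7676  0.6409 -0.0001]
 [ 0.0003 -0.0005 -1.    ]] F [0.1812 0.3451 0.1822] op 0.08521082400680621 g 0.0
[[ 0.55653959 -0.26084417]
 [ 0.51476168 -0.38090224]
 [ 0.4314539  -0.35377362]
 [ 0.47392733 -0.2340642 ]] [ 0.49417062 -0.30739606]
0.12711936644298108 -109.18691875613621
0.08761362139472306 161.96251000217936
0.12702100987858084 70.4650904203942
0.08684440609761258 -17.960856648814996
top high part [ 0.4938459  -0.30284225  0.10223059] lean dir (pca) [[ 0.51114806  0.85396547 -0.09731716]
 [ 0.11353733 -0.1793215  -0.977217  ]
 [-0.85196064  0.48845345 -0.1886168 ]]
scene high part [ 0.50054266 -0.29967108  0.10037996] lean dir (pca) [[ 0.55129375  0.45527612  0.69914152]
 [-0.50128642  0.85061544 -0.15863573]
 [ 0.66692363  0.26301527 -0.69716271]]
```

>>> send_rows:
  commands:
    - [0.3, -3, -0.7, 0, 0, -3]
    - [0.3, -3, -0.7, 0, 0, -3]
    - [0.3, -3, -0.7, 0, 0, -3]
    - [0.3, -3, -0.7, 0, 0, -3]
    - [0.3, -3, -0.7, 0, 0, -3]
    - [0.3, -3, -0.7, 0, 0, -3]
    - [0.3, -3, -0.7, 0, 0, -3]
    - [0.3, -3, -0.7, 0, 0, -3]
    - [0.3, -3, -0.7, 0, 0, -3]
    - [0.3, -3, -0.7, 0, 0, -3]

```text
time: 1.77
ee_pos: [0.5311, 0.0002, 0.334]
orientation: [[-0.171, 0.985, -0.001], [0.985, 0.171, 0.0], [0.0, -0.001, -1.0]]
contact_force: [0.0, -0.2, -0.2]
opening: 0.0854
grip_force: 0.0
```

```bash
python3 log.py
```

```text
t 1.7667 q [-0.2132  0.0441  1.9179  0.      1.1802 -0.3854] p [0.5311 0.0002 0.334 ] 
 [[-0.1713  0.9852 -0.0006]
 [ 0.9852  0.1713  0.0002]
 [ 0.0003 -0.0006 -1.    ]] F [ 0.019  -0.1847 -0.2483] op 0.08537924769521778 g 0.0
```

>>> send_rows:
  commands:
    - [-0.3, -3, 0, 0, 0, -2.9]
    - [-0.3, -3, 0, 0, 0, -2.9]
    - [-0.3, -3, 0, 0, 0, -2.9]
    - [-0.3, -3, 0, 0, 0, -2.9]
    - [-0.3, -3, 0, 0, 0, -2.9]
    - [-0.3, -3, 0, 0, 0, -2.9]
    - [-0.4, -3, 0, 0, 0, -2.9]
    - [-0.4, -3, 0, 0, 0, -2.9]
    - [-0.4, -3, 0, 0, 0, -2.9]
    - [-0.4, -3, 0, 0, 0, -2.8]

```text
time: 2.6
ee_pos: [0.4968, -0.2997, 0.3342]
orientation: [[0.326, 0.945, -0.001], [0.945, -0.326, 0.001], [0.0, -0.001, -1.0]]
contact_force: [1.1, 0.2, 0.4]
opening: 0.0857
grip_force: 0.0
```

```bash
python3 log.py
```

```text
t 2.6 q [-0.7381  0.1577  1.7943  0.0001  1.1904 -0.4058] p [ 0.4968 -0.2997  0.3342] 
 [[ 0.3262  0.9453 -0.0006]
 [ 0.9453 -0.3262  0.0006]
 [ 0.0004 -0.0008 -1.    ]] F [1.1169 0.2148 0.4023] op 0.08567524516961551 g 0.0
```

>>> send_rows:
  commands:
    - [0, 0, 0, 5.67, -1.95, 0]
    - [0, 0, 0, 5.67, -1.95, 0]
    - [0, 0, 0, 5.67, -1.95, 0]
    - [0, 0, 0, 5.67, -1.95, 0]
    - [0, 0, 0, 0, 0, 0]

```text
time: 3.02
ee_pos: [0.497, -0.2989, 0.3339]
orientation: [[0.297, 0.946, 0.132], [0.863, -0.325, 0.387], [0.409, -0.001, -0.913]]
contact_force: [0.2, -0.3, -0.9]
opening: 0.0856
grip_force: 0.0
```

```bash
python3 log.py
cat > kin.py <<'E'
import numpy as np, json
from scipy.spatial.transform import Rotation as R
from scipy.optimize import least_squares
def rot(ax,a): return R.from_rotvec(np.array(ax)*a)
def fk(q,p):
    h,L2,b,e3,L3,b4,d6,b6,a1=p   # lateral offsets b (upper), b4 (wrist), elbow offset e3
    T=rot([0,0,1],q[0]); x=T.apply([a1,b,h])
    T=T*rot([0,1,0],q[1]); x=x+T.apply([0,0,L2])
    T=T*rot([0,1,0],q[2]); x=x+T.apply([e3,0,L3])
    T=T*rot([0,0,1],q[3]); x=x+T.apply([0,b4,0])
    T=T*rot([0,1,0],q[4]); x=x+T.apply([b6,0,0])
    T=T*rot([0,0,1],q[5]); x=x+T.apply([0,0,d6])
    return x,T
E
python3 - <<'E'
from kin import *
D=[json.loads(l) for l in open('log.jsonl')]
q0=dict(joint_positions=[1.04792245,.245747,1.55895514,-1.8e-5,1.33873286,-.174115178],ee_pos=[.22201791,.61067115,.40365459],orientation=[[-9.39798943e-01,3.41726686e-01,-9.04527828e-04],[.341727750,.939797621,-1.6e-3],[3e-4,-1.8e-3,-1]])
D=[q0]+D
for d in D:
    T=fk(d['joint_positions'],np.ones(9)*.1)[1].as_matrix(); print('\n',(T.T@np.array(d['orientation'])).round(3).tolist())
f=lambda p:np.concatenate([fk(d['joint_positions'],p)[0]-d['ee_pos'] for d in D]+[1e-3*(p-np.array([.2,.4,.11,0,.4,0,.1,0,0]))])
s=least_squares(f,[.2,.4,.11,0,.4,0,.1,0,0]); print(s.x.round(4)); print((f(s.x)[:-9]*1e3).round(2))
E
```

```text
t 3.0167 q [-0.7891  0.1836  1.7795  0.3818  1.3885 -0.568 ] p [ 0.497  -0.2989  0.3339] 
 [[ 0.2968  0.9457  0.1323]
 [ 0.863  -0.325   0.3869]
 [ 0.4089 -0.0007 -0.9126]] F [ 0.1706 -0.2861 -0.8566] op 0.08560703842529648 g 0.0

 [[0.0, -1.0, -0.0], [1.0, 0.0, 0.0], [0.0, -0.0, 1.0]]

 [[0.0, -1.0, -0.0], [1.0, 0.0, 0.0], [-0.0, -0.0, 1.0]]

 [[0.0, -1.0, -0.0], [1.0, 0.0, 0.0], [-0.0, -0.0, 1.0]]

 [[0.0, -1.0, 0.0], [1.0, 0.0, 0.0], [-0.0, 0.0, 1.0]]

 [[0.0, -1.0, 0.0], [1.0, 0.0, 0.0], [-0.0, 0.0, 1.0]]
[ 0.2723  0.4198  0.1149  0.0662  0.5688 -0.0023  0.0796  0.0041  0.0041]
[ 0.  0.  0. -0. -0. -0.  0. -0.  0.  0. -0.  0.  0. -0. -0.]
```

```bash
cat >> kin.py <<'E'
LO=np.array([-3.13,-1.02,.13,-.95,.21,-2.74]);HI=np.array([3.13,2.26,2.54,4.09,2.88,2.74])
P0=np.array([0.2723,0.4198,0.1149,0.0662,0.5688,-0.0023,0.0796,0.0041,0.0041])
RT=np.array([[0,-1,0],[1,0,0],[0,0,1.]])
def ik(pos,Rm,q0,p=P0):
    def f(q):
        x,T=fk(q,p); return np.concatenate([(x-pos)*5,(R.from_matrix(Rm).inv()*T*R.from_matrix(RT)).as_rotvec()])
    s=least_squares(f,np.clip(q0,LO+.01,HI-.01),bounds=(LO,HI),max_nfev=60); return s.x,np.abs(s.fun).max()
def toolpose(gp,az,th_tool,th_cup=None,reach=.155):
    # plane with horizontal direction d=az; angles from up, positive toward d; returns TCP pose for grasp point gp
    d=np.array([np.cos(az),np.sin(az),0]); u=np.array([0,0,1.])
    z=np.sin(th_tool)*d+np.cos(th_tool)*u
    y=np.cross(d,u) # cradle x
    x=np.cross(y,z); return np.array(gp)-reach*z, np.stack([x,y,z],1)
E
cat > scan.py <<'E'
from kin import *
rng=np.random.default_rng(0); r=np.radians
def best(gp,az,th):
    pos,Rm=toolpose(gp,az,th); b=None
    for k in range(8):
        q0=np.array([np.arctan2(gp[1],gp[0])+rng.uniform(-.6,.6),rng.uniform(-.6,.8),rng.uniform(1,2.3),rng.uniform(-.9,4),rng.uniform(.3,2.5),rng.uniform(-2.5,2.5)])
        q,e=ik(pos,Rm,q0)
        if e<2e-3:
            m=min((q-LO).min(),(HI-q).min())
            if b is None or m>b[0]: b=(round(m,2),q.round(2))
    return b
ctr=np.array([.605,-.002])
for rel in (137,122,107):
    for az in range(-180,180,30):
        d=np.array([np.cos(r(az)),np.sin(r(az))])
        tip=128; g=np.r_[ctr-.027*np.sin(r(tip))*d,.14]
        A=best(g,r(az),r(tip+rel)); B=best([.475,.314,.054],r(az),r(rel))
        print(rel,az,'POUR',A and (A[0],A[1].tolist()),'PLACE',B and (B[0],B[1].tolist()),flush=True)
E
timeout 500 python3 scan.py
```

```text
137 -180 POUR (np.float64(0.26), [-0.31, 0.3, 2.28, 2.76, 0.95, 1.77]) PLACE (np.float64(1.06), [0.3, 0.68, 1.48, 0.2, 1.7, -1.32])
137 -150 POUR (np.float64(0.37), [-0.52, 0.37, 2.17, 1.97, 1.21, 2.12]) PLACE (np.float64(0.88), [0.42, 0.72, 1.42, -0.07, 1.74, -1.66])
137 -120 POUR (np.float64(0.47), [-0.57, 0.51, 1.93, 1.48, 1.54, 2.27]) PLACE (np.float64(0.6), [0.53, 0.7, 1.46, -0.35, 1.66, -2.0])
137 -90 POUR (np.float64(0.45), [-0.52, 0.68, 1.65, 1.14, 1.87, 2.29]) PLACE (np.float64(0.35), [0.62, 0.62, 1.59, -0.6, 1.45, -2.29])
137 -60 POUR (np.float64(0.54), [-0.41, 0.83, 1.38, 0.82, 2.2, 2.2]) PLACE (np.float64(0.12), [0.67, 0.49, 1.78, -0.83, 1.16, -2.54])
137 -30 POUR (np.float64(0.43), [-0.28, 0.95, 1.19, 0.39, 2.45, 1.9]) PLACE None
137 0 POUR (np.float64(0.38), [-0.14, 0.99, 1.12, -0.24, 2.5, 1.37]) PLACE None
137 30 POUR (np.float64(0.19), [-0.01, 0.95, 1.19, -0.76, 2.31, 0.95]) PLACE None
137 60 POUR None PLACE (np.float64(0.33), [0.14, 0.18, 2.21, 1.22, 0.61, -0.33])
137 90 POUR None PLACE (np.float64(0.5), [0.08, 0.31, 2.04, 0.95, 0.99, -0.55])
137 120 POUR None PLACE 
[... 2188 characters left out ...]
85), [-0.26, 0.71, 1.34, 0.24, 2.03, 1.83]) PLACE None
107 0 POUR (np.float64(0.81), [-0.15, 0.74, 1.28, -0.14, 2.07, 1.42]) PLACE (np.float64(0.18), [0.61, 0.43, 2.23, 3.91, 0.9, -1.91])
107 30 POUR (np.float64(0.46), [-0.04, 0.71, 1.34, -0.49, 1.93, 1.04]) PLACE (np.float64(0.18), [0.28, 0.36, 2.36, 2.83, 0.87, -1.44])
107 60 POUR (np.float64(0.19), [0.05, 0.61, 1.5, -0.76, 1.66, 0.76]) PLACE (np.float64(0.27), [0.01, 0.41, 2.27, 1.92, 1.07, -1.11])
107 90 POUR None PLACE (np.float64(0.51), [-0.05, 0.54, 2.03, 1.36, 1.35, -0.98])
107 120 POUR None PLACE (np.float64(0.8), [0.01, 0.69, 1.74, 0.99, 1.65, -0.96])
107 150 POUR None PLACE (np.float64(0.94), [0.13, 0.84, 1.47, 0.68, 1.94, -1.07])
```

>>> send_rows:
  commands:
    - [-0.6, -1.9, -1.2, -4.25, 1.47, 0]
    - [-0.6, -1.9, -1.2, -4.25, 1.47, 0]
    - [-0.7, -1.9, -1.2, 0, 0, 0]
    - [0, 0, 0, 0, 0, 0]

```text
time: 3.35
ee_pos: [0.477, -0.3569, 0.2962]
orientation: [[0.316, 0.946, 0.08], [0.914, -0.326, 0.244], [0.257, -0.003, -0.966]]
contact_force: [-0.6, 0.3, 0.2]
opening: 0.0855
grip_force: 0.0
```

```bash
python3 log.py; python3 - <<'E'
from h import *
s=arm.get_state(); p=s['ee_pos'];O=s['orientation']
for w in(.155,.235): print(w,p+w*O[:,2])
s=snap('scene'); cv2.imwrite('pics/s2.png',cv2.resize(s['color'][90:270,110:310],None,fx=3.2,fy=3.2,interpolation=cv2.INTER_CUBIC))
E
```

```text
t 3.35 q [-0.8628  0.2588  1.7579  0.2321  1.2693 -0.616 ] p [ 0.477  -0.3569  0.2962] 
 [[ 0.3155  0.9455  0.0804]
 [ 0.9135 -0.3256  0.2438]
 [ 0.2567 -0.0034 -0.9665]] F [-0.6405  0.3062  0.2253] op 0.08552129810765104 g 0.0
0.155 [ 0.48951526 -0.31907215  0.14636046]
0.235 [ 0.49595068 -0.29956767  0.06904189]
```

View pics/s2.png

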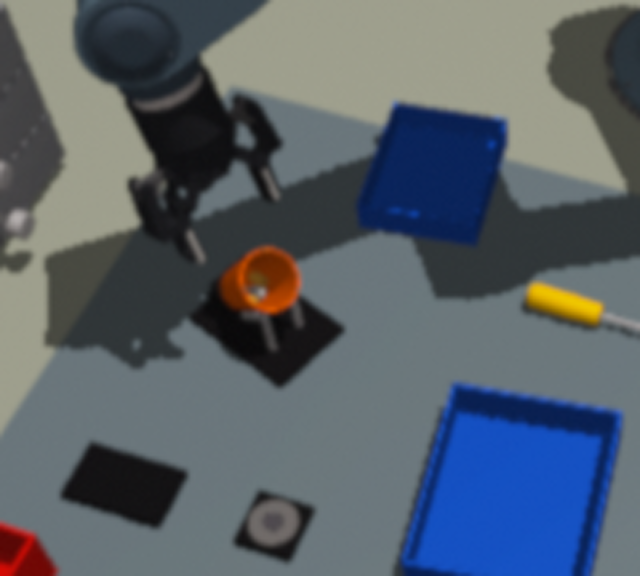

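The crop shows the open fingers at about (272,185) and (195,255), on either side of the cup at (262,282). I'm going in now.

>>> send_rows:
  commands:
    - [0.13, 0.33, -1.25, 0, 0, 0]
    - [0.13, 0.33, -1.25, 0, 0, 0]
    - [0.13, 0.33, -1.25, 0, 0, 0]
    - [0.13, 0.33, -1.25, 0, 0, 0]
    - [0.13, 0.33, -1.25, 0, 0, 0]
    - [0.13, 0.33, -1.25, 0, 0, 0]
    - [0, 0, 0, 0, 0, 0]

```text
time: 3.98
ee_pos: [0.4856, -0.3337, 0.22]
orientation: [[0.313, 0.946, 0.08], [0.913, -0.323, 0.249], [0.261, -0.005, -0.965]]
contact_force: [-0.8, 0.4, 0.1]
opening: 0.0854
grip_force: 0.0
```

>>> send_rows:
  commands:
    - [0, 0, 0, 0, 0, 0]
    - [0, 0, 0, 0, 0, 0]
    - [0, 0, 0, 0, 0, 0]
    - [0, 0, 0, 0, 0, 0]
    - [0, 0, 0, 0, 0, 0]
    - [0, 0, 0, 0, 0, 0]
    - [0, 0, 0, 0, 0, 0]
    - [0, 0, 0, 0, 0, 0]
    - [0, 0, 0, 0, 0, 0]
    - [0, 0, 0, 0, 0, 0]
  claw: -1

```text
time: 4.82
ee_pos: [0.4863, -0.3359, 0.2249]
orientation: [[0.312, 0.946, 0.084], [0.914, -0.323, 0.244], [0.258, 0.001, -0.966]]
contact_force: [-3.3, 2.3, 5.6]
opening: 0.0547
grip_force: 61.9
```

```bash
python3 log.py; python3 - <<'E'
from h import *
s=snap('scene'); cv2.imwrite('pics/s3.png',cv2.resize(s['color'][120:240,140:260],None,fx=4,fy=4,interpolation=cv2.INTER_CUBIC))
E
```

```text
t 4.8167 q [-0.8279  0.352   1.7933  0.2533  1.1353 -0.622 ] p [ 0.4863 -0.3359  0.2249] 
 [[ 0.3123  0.9462  0.0843]
 [ 0.9142 -0.3234  0.2441]
 [ 0.2583  0.0008 -0.9661]] F [-3.3174  2.342   5.6244] op 0.054710940435613135 g 61.874035281732276
```

View pics/s3.png

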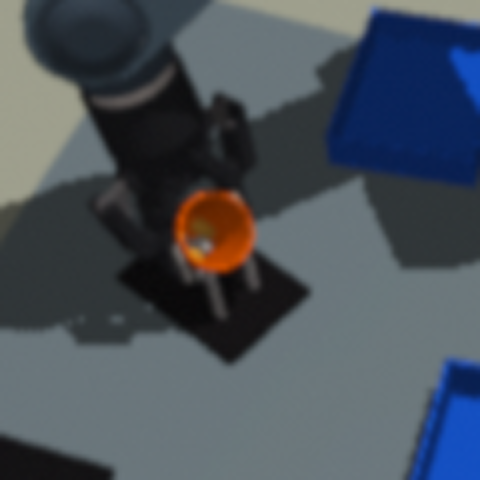

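The crop shows the cup at (215,232) held between both pads, with the pieces at (205,240) inside. The 54.7 mm opening means the grip is about 49 mm up the cup. I'm lifting straight up.

>>> send_rows:
  commands:
    - [0, 0, 1, 0, 0, 0]
    - [0, 0, 2, 0, 0, 0]
    - [0, 0, 2.5, 0, 0, 0]
    - [0, 0, 2.5, 0, 0, 0]
    - [0, 0, 2.5, 0, 0, 0]
    - [0, 0, 2.5, 0, 0, 0]
    - [0, 0, 1.5, 0, 0, 0]
    - [0, 0, 0, 0, 0, 0]
    - [0, 0, 0, 0, 0, 0]

```text
time: 5.62
ee_pos: [0.4863, -0.3356, 0.3696]
orientation: [[0.312, 0.946, 0.086], [0.914, -0.324, 0.243], [0.257, 0.002, -0.966]]
contact_force: [-0.1, -0.3, -2.3]
opening: 0.0551
grip_force: 63.1
```

```bash
python3 log.py; cat > plan.py <<'E'
from kin import *
import sys; np.set_printoptions(precision=3,suppress=True,linewidth=150)
D=[json.loads(l) for l in open('log.jsonl')]
f=lambda p:np.concatenate([fk(d['joint_positions'],p)[0]-d['ee_pos'] for d in D]+[1e-4*(p-P0)])
p=least_squares(f,P0).x
r=np.radians
def run(way,q):
    last=None
    for gp,az,th in way:
        pos,Rm=toolpose(gp,r(az),r(th)); 
        if last is None: q,e=ik(pos,Rm,q,p); last=(pos,Rm); print('start err',e,'q',q); continue
        dv=R.from_matrix(Rm@last[1].T).as_rotvec(degrees=True); n=max(np.linalg.norm(dv)/6.9,np.linalg.norm(pos-last[0])/.035)
        for k in np.linspace(0,1,7)[1:]:
            P_=last[0]+(pos-last[0])*k; R_=(R.from_rotvec(r(dv)*k)).as_matrix()@last[1]
            qn,e=ik(P_,R_,q,p); 
            if e>3e-3 or abs(qn-q).max()>.6: print('   !',k,e,abs(qn-q).max())
            q=qn
        print('TCP',pos,'shift cm',(pos-last[0])*100,'rot',dv,'n>=%.1f'%n,'q',q,'marg %.2f'%min((q-LO).min(),(HI-q).min())); last=(pos,Rm)
    return q
E
python3 - <<'E'
from plan import *
print('fit',p,'res mm',np.abs(f(p)[:-9]).max()*1e3)
s=D[-1]; g=np.array(s['ee_pos'])+.155*np.array(s['orientation'])[:,2]; print('gp',g)
way=[(g,71,165),([.56,-.16,.22],5,165),([.594,.016,.2],-60,165),([.594,.016,.15],-60,207),([.594,.016,.105],-60,250),([.594,.016,.2],-60,200),([.55,.15,.2],30,165),([.475,.314,.15],120,122),([.475,.314,.056],120,122)]
run(way,np.array(s['joint_positions']))
E
```

```text
t 5.6167 q [-0.8276  0.1582  1.7298  0.2335  1.383  -0.5567] p [ 0.4863 -0.3356  0.3696] 
 [[ 0.3125  0.9461  0.0856]
 [ 0.9144 -0.324   0.2427]
 [ 0.2574  0.0025 -0.9663]] F [-0.0664 -0.2979 -2.3164] op 0.05507202897239996 g 63.08641240608978
fit [ 0.273  0.42   0.113  0.066  0.569 -0.     0.081  0.     0.   ] res mm 1.1766776442101445e-06
gp [ 0.5   -0.298  0.22 ]
start err 5.5773364036647725e-12 q [-0.828  0.16   1.728  0.234  1.385 -0.555]
TCP [ 0.52  -0.163  0.37 ] shift cm [ 3.354 17.242  0.015] rot [ -0.  -0. -66.] n>=9.6 q [-0.536 -0.009  1.907  0.176  1.036  0.874] marg 0.63
TCP [0.574 0.051 0.35 ] shift cm [ 5.391 21.424 -2.   ] rot [  0.   0. -65.] n>=9.4 q [-0.078  0.114  1.818 -0.245  1.072  2.643] marg 0.10
TCP [ 0.629 -0.045  0.288] shift cm [ 5.524 -9.568 -6.161] rot [36.373 21.     0.   ] n>=6.1 q [-0.291  0.382  1.631  0.318  1.489  2.242] marg 0.50
TCP [ 0.667 -0.11   0.158] shift cm [  3.764  -6.52  -13.009] rot [37.239 21.5   -0.   ] n>=6.2 q [-0.4    0.779  1.416  0.669  1.991  2.136] marg 0.60
TCP [ 0.621 -0.03   0.346] shift cm [-4.632  8.023 18.764] rot [-43.301 -25.      0.   ] n>=7.2 q [-0.262  0.276  1.642  0.245  1.478  2.301] marg 0.44
TCP [0.515 0.13  0.35 ] shift cm [-10.525  15.985   0.407] rot [-10.033 -37.444  86.937] n>=13.8 q [ 0.014 -0.021  1.958  0.153  0.98   0.99 ] marg 0.58
TCP [0.541 0.2   0.232] shift cm [  2.547   7.022 -11.758] rot [ 45.935 -12.308  85.367] n>=14.2 q [ 0.049  0.389  1.808  0.855  1.574 -0.766] marg 0.73
TCP [0.541 0.2   0.138] shift cm [ 0.   0.  -9.4] rot [0. 0. 0.] n>=2.7 q [ 0.049  0.563  1.789  0.86   1.473 -0.884] marg 0.75
```

>>> send_rows:
  commands:
    - [0.25, 1.78, 0, 0, 0, -6]
    - [0.25, 1.78, 0, 0, 0, -6]
    - [0.25, 1.78, 0, 0, 0, -6]
    - [0.25, 1.78, 0, 0, 0, -6]
    - [0.25, 1.78, 0, 0, 0, -6]
    - [0.25, 1.78, 0, 0, 0, -6]
    - [0.25, 1.78, 0, 0, 0, -6]
    - [0.25, 1.78, 0, 0, 0, -6]
    - [0.25, 1.78, 0, 0, 0, -6]
    - [0.25, 1.78, 0, 0, 0, -6]

```text
time: 6.45
ee_pos: [0.5107, -0.1564, 0.3664]
orientation: [[0.95, 0.187, 0.251], [0.18, -0.982, 0.05], [0.256, -0.002, -0.967]]
contact_force: [-0.1, 0.3, -1.8]
opening: 0.055
grip_force: 63.2
```

>>> send_rows:
  commands:
    - [0.54, 2.02, -0.2, 0, 0, -6]
    - [0.54, 2.02, -0.2, 0, 0, -6]
    - [0.54, 2.02, -0.2, 0, 0, -6]
    - [0.54, 2.02, -0.2, 0, 0, -6]
    - [0.54, 2.02, -0.2, 0, 0, -6]
    - [0.54, 2.02, -0.2, 0, 0, -6]
    - [0.54, 2.02, -0.2, 0, 0, -6]
    - [0.54, 2.02, -0.2, 0, 0, -6]
    - [0.54, 2.02, -0.2, 0, 0, -6]
    - [0.54, 2.02, -0.2, 0, 0, -6]

```text
time: 7.28
ee_pos: [0.5647, 0.0456, 0.3462]
orientation: [[0.632, -0.757, 0.166], [-0.731, -0.654, -0.195], [0.256, 0.003, -0.967]]
contact_force: [0.1, 0.1, -1.1]
opening: 0.0552
grip_force: 63.1
```

```bash
python3 log.py; python3 - <<'E'
from plan import *
s=D[-1]; g=np.array(s['ee_pos'])+.155*np.array(s['orientation'])[:,2]; print('gp',g)
run([(g,-49,165),([.591,.014,.15],-49,207.7),([.591,.014,.105],-49,250.4)],np.array(s['joint_positions']))
E
```

```text
t 7.2833 q [-0.0935  0.0877  1.8531 -0.2113  1.0237  2.4295] p [0.5647 0.0456 0.3462] 
 [[ 0.6323 -0.7568  0.1655]
 [-0.7311 -0.6536 -0.1954]
 [ 0.2561  0.0025 -0.9667]] F [ 0.1013  0.1188 -1.1383] op 0.05515385001409906 g 63.10631605998665
gp [0.59  0.015 0.196]
start err 5.937911669509532e-10 q [-0.094  0.086  1.856 -0.211  1.019  2.427]
TCP [ 0.638 -0.04   0.287] shift cm [ 7.427 -8.597 -5.882] rot [32.226 28.014  0.   ] n>=6.2 q [-0.273  0.413  1.591  0.258  1.551  2.093] marg 0.65
TCP [ 0.687 -0.096  0.157] shift cm [  4.853  -5.582 -13.024] rot [32.226 28.014  0.   ] n>=6.2 q [-0.356  0.829  1.335  0.547  2.092  2.046] marg 0.69
```

>>> send_rows:
  commands:
    - [1.05, -1.2, -0.8, 4.6, 4, 0]
    - [1.05, -1.2, -0.8, 4.6, 4, 0]
    - [1.05, -1.2, -0.8, 4.6, 4, 0]
    - [1.05, -1.2, -0.8, 4.6, 4, 0]
    - [1.05, -1.2, -0.8, 4.6, 4, 0]
    - [1.05, -1.2, -0.8, 4.6, 4, 0]
    - [1.05, -1.2, -0.8, 4.6, 4, 0]

```text
time: 7.87
ee_pos: [0.6385, -0.0401, 0.29]
orientation: [[0.579, -0.754, -0.31], [-0.665, -0.657, 0.355], [-0.471, 0.0, -0.882]]
contact_force: [-0.1, 0.7, -1.4]
opening: 0.055
grip_force: 63.2
```

>>> send_rows:
  commands:
    - [0.7, -0.8, -1.85, 4.6, 4, 0]
    - [0.7, -0.8, -1.85, 4.6, 4, 0]
    - [0.7, -0.8, -1.85, 4.6, 4, 0]
    - [0.7, -0.8, -1.85, 4.6, 4, 0]
    - [0.7, -0.8, -1.85, 4.6, 4, 0]
    - [0.7, -0.8, -1.85, 4.6, 4, 0]
    - [0.7, -0.8, -1.85, 4.6, 4, 0]
    - [0, 0, 0, 0, 0, 0]
    - [0, 0, 0, 0, 0, 0]
    - [0, 0, 0, 0, 0, 0]

```text
time: 8.7
ee_pos: [0.6875, -0.0952, 0.1632]
orientation: [[0.223, -0.754, -0.617], [-0.254, -0.656, 0.711], [-0.941, -0.002, -0.337]]
contact_force: [-0.5, -0.5, -1.0]
opening: 0.0546
grip_force: 63.1
```

```bash
python3 log.py; python3 - <<'E'
from h import *
s=snap('scene'); t=snap('top'); a=s['color'][190:310,190:350]; b=t['color'][110:230,200:360]
cv2.imwrite('pics/s4.png',cv2.resize(np.vstack([a,b]),None,fx=2.5,fy=2.5,interpolation=cv2.INTER_CUBIC))
E
```

```text
t 8.7 q [-0.3541  0.8202  1.3359  0.5502  2.0964  2.0504] p [ 0.6875 -0.0952  0.1632] 
 [[ 0.2226 -0.7544 -0.6175]
 [-0.2536 -0.6564  0.7105]
 [-0.9413 -0.0016 -0.3375]] F [-0.4971 -0.4534 -0.9623] op 0.05464304795342129 g 63.123881809945885
```

View pics/s4.png

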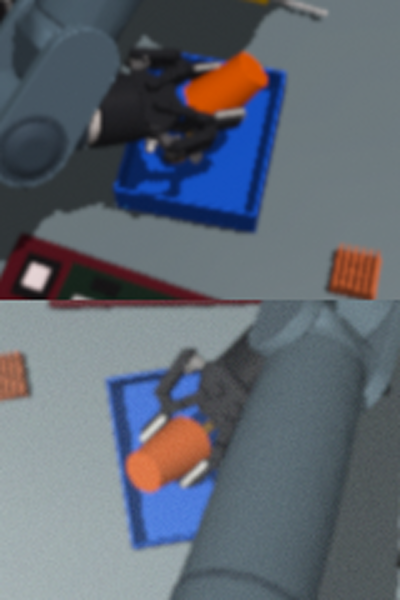

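The cup is held mouth-down over the tray. In the upper view it is at (228,87); in the lower view it is at (170,455), with a brass piece just at the mouth at (213,427). I'll tip it further and shake it a little.

>>> send_rows:
  commands:
    - [0.25, -0.3, -0.8, 5, 4.35, 0]
    - [0.25, -0.3, -0.8, 5, 4.35, 0]
    - [0.6, -0.7, 0.5, 0, 0, 0]
    - [-0.6, 0.7, -0.5, 0, 0, 0]
    - [0.6, -0.7, 0.5, 0, 0, 0]
    - [-0.6, 0.7, -0.5, 0, 0, 0]
    - [0.6, -0.7, 0.5, 0, 0, 0]
    - [-0.6, 0.7, -0.5, 0, 0, 0]
    - [0, 0, 0, 0, 0, 0]
    - [0, 0, 0, 0, 0, 0]

```text
time: 9.63
ee_pos: [0.6923, -0.101, 0.1468]
orientation: [[0.074, -0.754, -0.652], [-0.083, -0.656, 0.75], [-0.994, -0.001, -0.111]]
contact_force: [-0.1, -0.0, -0.6]
opening: 0.0546
grip_force: 63.1
```

>>> send_rows:
  commands:
    - [-0.7, 0.8, 1.85, -4.6, -4, 0]
    - [-0.7, 0.8, 1.85, -4.6, -4, 0]
    - [-0.7, 0.8, 1.85, -4.6, -4, 0]
    - [-0.7, 0.8, 1.85, -4.6, -4, 0]
    - [-0.7, 0.8, 1.85, -4.6, -4, 0]
    - [-0.7, 0.8, 1.85, -4.6, -4, 0]
    - [-0.7, 0.8, 1.85, -4.6, -4, 0]
    - [0, 0, 0, 0, 0, 0]

```text
time: 10.3
ee_pos: [0.6439, -0.0441, 0.2816]
orientation: [[0.503, -0.753, -0.425], [-0.57, -0.659, 0.492], [-0.65, -0.006, -0.76]]
contact_force: [0.9, 0.7, -0.8]
opening: 0.0548
grip_force: 63.2
```

```bash
python3 log.py; python3 - <<'E'
from h import *
s=snap('scene'); t=snap('top'); a=s['color'][190:310,190:350]; b=t['color'][110:230,200:360]
cv2.imwrite('pics/s5.png',cv2.resize(np.vstack([a,b]),None,fx=2.5,fy=2.5,interpolation=cv2.INTER_CUBIC))
E
```

```text
t 10.3 q [-0.2886  0.4682  1.5485  0.3634  1.7372  2.0784] p [ 0.6439 -0.0441  0.2816] 
 [[ 0.5034 -0.7525 -0.4246]
 [-0.5697 -0.6585  0.4917]
 [-0.6497 -0.0056 -0.7602]] F [ 0.9018  0.6829 -0.8283] op 0.05481776156188337 g 63.24378805899556
```

View pics/s5.png

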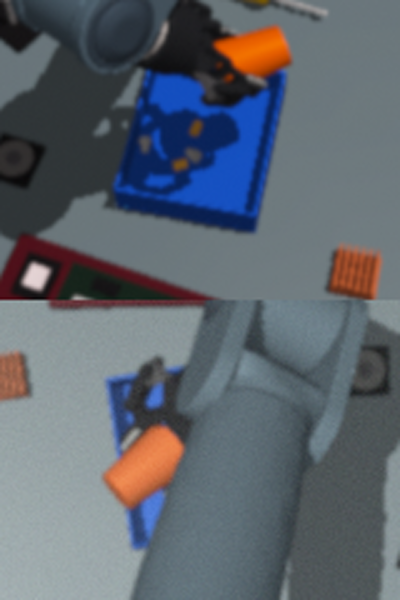

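All four pieces are visible in the tray in the upper view: brass at (196,129) and (180,165), steel at (193,156) and (144,146). Next I'll plan the carry to the ring stand.

```bash
python3 - <<'E'
from plan import *
s=D[-1]; O=np.array(s['orientation']);g=np.array(s['ee_pos'])+.155*O[:,2]; print('gp',g)
q=np.array(s['joint_positions'])
print('A');run([(g,-49,220.5),([.57,.10,.21],-20,185),([.53,.2,.21],45,155),([.475,.314,.17],120,122)],q)
E
```

```text
gp [0.578 0.032 0.164]
A
start err 5.762009647192201e-09 q [-0.288  0.469  1.548  0.362  1.738  2.085]
TCP [0.583 0.095 0.364] shift cm [-6.148 13.928  8.274] rot [-20.318 -29.563  28.058] n>=6.6 q [-0.033  0.161  1.732  0.028  1.332  1.879] marg 0.81
TCP [0.484 0.154 0.35 ] shift cm [-9.901  5.83  -1.393] rot [  6.848 -30.888  63.442] n>=10.3 q [ 0.037 -0.101  2.042  0.374  0.907  0.633] marg 0.50
TCP [0.541 0.2   0.252] shift cm [ 5.704  4.648 -9.834] rot [35.116 -4.623 72.791] n>=11.7 q [ 0.049  0.355  1.807  0.855  1.597 -0.74 ] marg 0.73
```

>>> send_rows:
  commands:
    - [-0.77, 1.74, 1.03, -2.54, -3.7, 3.51]
    - [-0.77, 1.74, 1.03, -2.54, -3.7, 3.51]
    - [-0.77, 1.74, 1.03, -2.54, -3.7, 3.51]
    - [-0.77, 1.74, 1.03, -2.54, -3.7, 3.51]
    - [-0.77, 1.74, 1.03, -2.54, -3.7, 3.51]
    - [-0.77, 1.74, 1.03, -2.54, -3.7, 3.51]
    - [-0.77, 1.74, 1.03, -2.54, -3.7, 3.51]
    - [-0.77, 1.74, 1.03, -2.54, -3.7, 3.51]
    - [-0.83, 0.49, -0.12, 0.57, -2.57, 5.29]
    - [-0.83, 0.49, -0.12, 0.57, -2.57, 5.29]

```text
time: 11.23
ee_pos: [0.5655, 0.104, 0.3553]
orientation: [[0.988, -0.155, -0.008], [-0.154, -0.987, 0.045], [-0.015, -0.043, -0.999]]
contact_force: [0.6, 0.0, -1.6]
opening: 0.0548
grip_force: 63.2
```

>>> send_rows:
  commands:
    - [-0.83, 0.49, -0.12, 0.57, -2.57, 5.29]
    - [-0.83, 0.49, -0.12, 0.57, -2.57, 5.29]
    - [-0.83, 0.49, -0.12, 0.57, -2.57, 5.29]
    - [-0.83, 0.49, -0.12, 0.57, -2.57, 5.29]
    - [-0.83, 0.49, -0.12, 0.57, -2.57, 5.29]
    - [-0.83, 0.49, -0.12, 0.57, -2.57, 5.29]
    - [-0.83, 0.49, -0.12, 0.57, -2.57, 5.29]
    - [-0.83, 0.49, -0.12, 0.57, -2.57, 5.29]
    - [-0.83, 0.49, -0.12, 0.57, -2.57, 5.29]
    - [-0.83, 0.49, -0.12, 0.57, -2.57, 5.29]

```text
time: 12.07
ee_pos: [0.4823, 0.1522, 0.3424]
orientation: [[0.64, 0.712, 0.289], [0.647, -0.702, 0.296], [0.414, -0.003, -0.91]]
contact_force: [-0.5, -0.1, -0.9]
opening: 0.0551
grip_force: 63.2
```

>>> send_rows:
  commands:
    - [0.44, 0.36, -0.76, 2.7, -0.36, 5.6]
    - [0.44, 0.36, -0.76, 2.7, -0.36, 5.6]
    - [0.44, 0.36, -0.76, 2.7, -0.36, 5.6]
    - [0.44, 0.36, -0.76, 2.7, -0.36, 5.6]
    - [0.44, 0.36, -0.76, 2.7, -0.36, 5.6]
    - [0.44, 0.36, -0.76, 2.7, -0.36, 5.6]
    - [0.44, 0.36, -0.76, 2.7, -0.36, 5.6]
    - [0.44, 0.36, -0.76, 2.7, -0.36, 5.6]
    - [0.44, 0.36, -0.76, 2.7, -0.36, 5.6]
    - [0.44, 0.36, -0.76, 2.7, -0.36, 5.6]

```text
time: 12.9
ee_pos: [0.5268, 0.1879, 0.266]
orientation: [[-0.093, 0.971, -0.221], [0.629, 0.23, 0.743], [0.772, -0.07, -0.632]]
contact_force: [0.5, 0.1, -1.3]
opening: 0.055
grip_force: 63.2
```

>>> send_rows:
  commands:
    - [0.44, 0.36, -0.76, 2.7, -0.36, 5.6]
    - [0.44, 0.36, -0.76, 2.7, -0.36, 5.6]
    - [0.44, 0.36, -0.76, 2.7, -0.36, 5.6]
    - [0, 0, 0, 0, 0, 0]
    - [0, 0, 0, 0, 0, 0]
    - [0, 0, 0, 0, 0, 0]

```text
time: 13.4
ee_pos: [0.5397, 0.1989, 0.2451]
orientation: [[-0.268, 0.866, -0.421], [0.464, 0.5, 0.731], [0.844, 0.001, -0.536]]
contact_force: [0.5, 0.1, -0.4]
opening: 0.0548
grip_force: 63.2
```

```bash
python3 log.py; python3 - <<'E'
from h import *
S=arm.get_state(); O=S['orientation']; g=S['ee_pos']+.155*O[:,2]; th=np.degrees(np.arctan2(np.hypot(*O[:2,2]),O[2,2])); print('gp',g,'th',th,'az',np.degrees(np.arctan2(O[1,2],O[0,2])))
out=[]
for n in('scene','top'):
    s=snap(n); P=cloud(s); hsv=cv2.cvtColor(s['color'],cv2.COLOR_BGR2HSV)
    m=(hsv[...,0]<14)&(hsv[...,1]>150)&(hsv[...,2]>80)&(np.linalg.norm(P[...,:2]-g[:2],axis=-1)<.08)
    q=P[m]; print(n,m.sum(),'cup z range',np.percentile(q[:,2],[1,99]))
    for a,b in((.12,.135),(.135,.15),(.15,.165),(.165,.18),(.18,.195),(.195,.21)):
        w=q[(q[:,2]>a)&(q[:,2]<b)]
        if len(w)>5: print('  z',a,b,len(w),'x',w[:,0].min(),w[:,0].max(),'y',w[:,1].min(),w[:,1].max())
    vv,uu=np.argwhere(m).mean(0).astype(int); out.append(cv2.resize(s['color'][max(vv-50,0):vv+50,uu-50:uu+50],(400,400),interpolation=cv2.INTER_CUBIC)); print(n,'crop centre',uu,vv)
cv2.imwrite('pics/s6.png',np.hstack(out))
E
```

```text
t 13.4 q [ 0.0471  0.3632  1.8116  0.8488  1.5844 -0.7507] p [0.5397 0.1989 0.2451] 
 [[-0.2684  0.8663 -0.4214]
 [ 0.4642  0.4996  0.7314]
 [ 0.8441  0.0008 -0.5362]] F [ 0.4969  0.0843 -0.4079] op 0.05481573992614531 g 63.157780773541106
gp [0.47440454 0.31223637 0.1619692 ] th 122.4267288542688 az 119.94681411532024
scene 362 cup z range [0.12032451 0.20220306]
  z 0.12 0.135 30 x 0.452452758972959 0.46050108486324637 y 0.2991371733197121 0.3245180647103583
  z 0.135 0.15 57 x 0.449178099606941 0.46684648392211103 y 0.2917322483387881 0.33260246704175817
  z 0.15 0.165 74 x 0.4484961356058802 0.4733224580475194 y 0.2890231723405285 0.3356340281770145
  z 0.165 0.18 89 x 0.44613028402461274 0.4967673037418082 y 0.28100161329605805 0.3373058071702682
  z 0.18 0.195 103 x 0.44592978313575127 0.5135631574543736 y 0.28173488251235235 0.33907876448965396
scene crop centre 399 209
top 293 cup z range [0.1116833  0.18931163]
  z 0.12 0.135 37 x 0.4540355632608466 0.4951901306275575 y 0.30692553343939794 0.3300105666316418
  z 0.135 0.15 25 x 0.45395496278740854 0.49701524744857617 y 0.3048473682789081 0.33378626559499175
  z 0.15 0.165 29 x 0.45120714828544495 0.4986630759148344 y 0.30316363692348997 0.3343721539376156
  z 0.165 0.18 47 x 0.45113334640347325 0.5004540975030641 y 0.28295342176174765 0.33721472427064303
  z 0.18 0.195 43 x 0.45075775921699945 0.5041790139126007 y 0.28075017002458413 0.33611865494663135
top crop centre 149 216
```

View pics/s6.png

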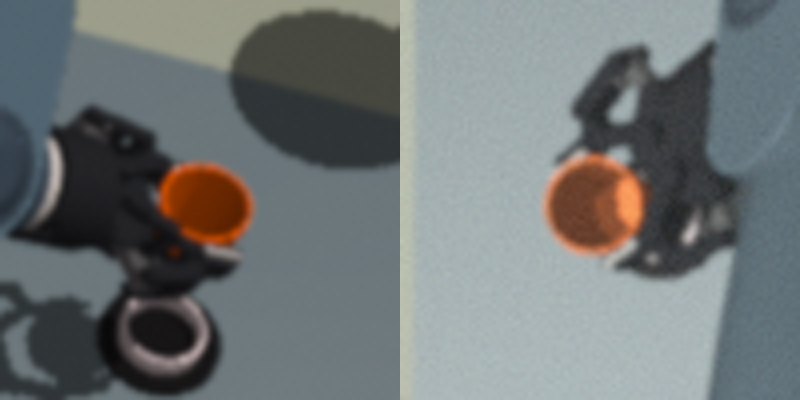

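The crops show an empty cup, upright to the eye, with its rim at (206,203) and (594,203). The ring is at (163,332), below it in the left view. Next I'll fit the cup rim and the ring with circles across both views.

```bash
cat > circ.py <<'E'
from h import *
from scipy.optimize import least_squares
def hull(mask):
    mask=cv2.morphologyEx(mask.astype(np.uint8),cv2.MORPH_OPEN,np.ones((2,2)))
    k=max(cv2.findContours(mask,cv2.RETR_EXTERNAL,cv2.CHAIN_APPROX_NONE)[0],key=cv2.contourArea)[:,0].astype(float)
    return k
def fit(views,r,c0,n0=(0,0),fixn=False,fixz=False,loss='soft_l1'):
    E=[np.repeat(np.array(s['eye'])[None],len(k),0) for s,k in views]; V=[np.array([ray(s,u,v) for u,v in k]) for s,k in views]
    E=np.vstack(E);V=np.vstack(V)
    def f(x):
        c=np.array([x[0],x[1],c0[2] if fixz else x[2]]); n=np.array([0,0,1.]) if fixn else np.array([x[3],x[4],1.]); n/=np.linalg.norm(n)
        t=((c-E)@n)/(V@n); return np.linalg.norm(E+V*t[:,None]-c,axis=1)-r
    s=least_squares(f,[*c0,*n0],loss=loss,f_scale=.001); return s.x,np.sort(np.abs(f(s.x)))*1e3
E
python3 - <<'E'
from circ import *
np.set_printoptions(precision=4,suppress=True)
g=np.array([.4744,.3122])
# ring from a fresh scene view is partly hidden: use depth clouds of saved views
V=[]
for n in('scene','top'):
    s=load(n); P=cloud(s); hsv=cv2.cvtColor(s['color'],cv2.COLOR_BGR2HSV)
    m=((hsv[...,0]<16)|(hsv[...,0]>175))&(hsv[...,1]>120)&(hsv[...,2]>60)&(np.linalg.norm(P[...,:2]-g,axis=-1)<.08)&(P[...,2]>.05)
    V.append((s,hull(m)))
for nm,vs in(('both',V),('scene',V[:1]),('top',V[1:])):
    for fn in(True,False):
        x,e=fit(vs,.030,(.4744,.3122,.189),fixn=fn,fixz=(nm!='both'))
        print('rim',nm,'fixn' if fn else 'free',x,'med/90% mm',np.median(e),e[int(.9*len(e))])
E
python3 - <<'E'
from circ import *
np.set_printoptions(precision=4,suppress=True)
V=[];Wd=[]
img=cv2.imread('pics/scene0.png'); img2=cv2.imread('pics/top0.png')
for n,im,c in(('scene',img,(389,243)),('top',img2,(163,219))):
    s=load(n); s['color']=im; hsv=cv2.cvtColor(im,cv2.COLOR_BGR2HSV)
    W=np.zeros(im.shape[:2],np.uint8); cv2.circle(W,c,21,1,-1)
    loc=im.astype(float).mean(-1); bg=np.median(loc[W>0])
    al=(W>0)&(hsv[...,2]>105)&(np.hypot(*(np.indices(im.shape[:2])-np.array(c[::-1])[:,None,None]))<14)
    h=cv2.convexHull(hull(al).astype(np.float32))[:,0]
    V.append((s,hull(al)))
for nm,vs in(('both',V),('scene',V[:1]),('top',V[1:])):
    x,e=fit(vs,.0305,(.475,.314,.024),fixn=True,fixz=True); print('ring',nm,x[:2],np.median(e),e[int(.9*len(e))])
E
```

```text
rim both fixn [0.4728 0.3118 0.1746 0.     0.    ] med/90% mm 1.8379769052805033 4.107655160595955
rim both free [0.4726 0.3118 0.1743 0.0227 0.0815] med/90% mm 1.9268527462873024 3.747380241541941
rim scene fixn [0.4827 0.3128 0.189  0.     0.    ] med/90% mm 0.8606942198618808 2.817597301710939
rim scene free [ 0.4826  0.3133  0.0751 -0.014   0.1188] med/90% mm 1.0511522801808435 2.0278925582395066
rim top fixn [0.4737 0.3049 0.189  0.     0.    ] med/90% mm 1.571462495772346 3.5944196287980392
rim top free [      0.4738       0.305  -614810.0553       0.2936       0.0576] med/90% mm 0.9644218446750348 3.1092251802128033
ring both [0.476  0.3152] 3.714627096367766 7.239100860809054
ring scene [0.4799 0.3181] 1.9156222110091654 5.3853039205984246
ring top [0.4708 0.3117] 0.6768484841061656 1.724619305295487
```

```bash
cat > half.py <<'E'
from circ import *
np.set_printoptions(precision=4,suppress=True)
def half(s,k,r,c0,lo=-.2):
    c=np.array(c0,float); eye=np.array(s['eye']); W=np.array([onplane(s,u,v,c[2])[:2] for u,v in k])
    r=r-.5*np.linalg.norm(c-eye)/s['fx']      # contour runs through pixel centres
    for _ in range(8):
        a=(c-eye)[:2]; a/=np.linalg.norm(a); w=W[((W-c[:2])@a)/r>lo]
        x=least_squares(lambda x:np.linalg.norm(w-x,axis=1)-r,c[:2],loss='soft_l1',f_scale=.001); c[:2]=x.x
    return c[:2],np.median(abs(np.linalg.norm(w-c[:2],axis=1)-r))*1e3,len(w)
def ringmask(im,c):
    hsv=cv2.cvtColor(im,cv2.COLOR_BGR2HSV); return (hsv[...,2]>100)&(np.hypot(*(np.indices(im.shape[:2])-np.array(c[::-1])[:,None,None]))<14.5)
def rimmask(s,g,zmin):
    P=cloud(s); hsv=cv2.cvtColor(s['color'],cv2.COLOR_BGR2HSV)
    return ((hsv[...,0]<16)|(hsv[...,0]>175))&(hsv[...,1]>120)&(hsv[...,2]>50)&(np.linalg.norm(P[...,:2]-g,axis=-1)<.08)&(P[...,2]>zmin)
E
python3 - <<'E'
from half import *
for n,c in(('scene',(389,243)),('top',(163,219))):
    s=load(n)
    print(n,'ring',half(s,hull(ringmask(cv2.imread(f'pics/{n}0.png'),c)),.0305,(.475,.314,.024)))
    k=hull(rimmask(s,[.4744,.3122],.05))
    for z in(.184,.188,.192): print('  rim',z,half(s,k,.030,(.4744,.3122,z)))
E
```

```text
scene ring (array([0.4779, 0.318 ]), np.float64(2.990572508591912), 63)
  rim 0.184 (array([0.4776, 0.3126]), np.float64(0.8190073828222184), 33)
  rim 0.188 (array([0.4806, 0.3123]), np.float64(0.7745176062361088), 33)
  rim 0.192 (array([0.4837, 0.312 ]), np.float64(0.7301164263982286), 33)
top ring (array([0.4713, 0.3144]), np.float64(1.126575952138706), 35)
  rim 0.184 (array([0.4733, 0.3065]), np.float64(0.6571095500487387), 38)
  rim 0.188 (array([0.4732, 0.3053]), np.float64(0.6336729945832995), 38)
  rim 0.192 (array([0.473, 0.304]), np.float64(0.625076604374504), 38)
```

```bash
python3 - <<'E'
from half import *
for n,c in(('scene',(389,243)),('top',(163,219))):
    s=load(n); im=cv2.imread(f'pics/{n}0.png'); K=6; R0=26
    cr=cv2.resize(im[c[1]-R0:c[1]+R0,c[0]-R0:c[0]+R0],None,fx=K,fy=K,interpolation=cv2.INTER_CUBIC); g=cv2.cvtColor(cr,cv2.COLOR_BGR2GRAY)
    for T in(75,90,105):
        m=(g>T).astype(np.uint8); nl,lab,st,cen=cv2.connectedComponentsWithStats(m)
        cand=[i for i in range(1,nl) if st[i,0]>0 and st[i,1]>0 and st[i,0]+st[i,2]<g.shape[1] and st[i,1]+st[i,3]<g.shape[0]]
        if not cand: print(n,T,'none'); continue
        i=max(cand,key=lambda i:st[i,4]); cs,h=cv2.findContours((lab==i).astype(np.uint8),cv2.RETR_CCOMP,cv2.CHAIN_APPROX_NONE)
        cs=sorted(cs,key=cv2.contourArea)[::-1][:2]
        for k,r,nm in zip(cs,(.0305,.027),('outer','bore')):
            px=(k[:,0]+.5)/K-.5+np.array(c)-R0; W=np.array([onplane(s,u,v,.024)[:2] for u,v in px],np.float32)
            a=(np.array([.475,.314])-np.array(s['eye'])[:2]); a/=np.linalg.norm(a); cc=np.array([.475,.314])
            for _ in range(8):
                # outer: far side is the top edge; bore: near side dark edge is the top edge
                t=(W-cc)@a/r; w=W[(t>-.1) if nm=='outer' else (t<.1)]
                cc=least_squares(lambda x:np.linalg.norm(w-x,axis=1)-r,cc,loss='soft_l1',f_scale=.001).x
            print(n,T,nm,len(k),'centre',cc,'res mm',np.median(abs(np.linalg.norm(w-cc,axis=1)-r))*1e3,'ellipse',np.array(cv2.fitEllipse(W)[0]),np.array(cv2.fitEllipse(W)[1]))
    # rim now, same treatment
    vv,uu=(209,399) if n=='scene' else (216,149); cr=cv2.resize(s['color'][vv-30:vv+30,uu-30:uu+30],None,fx=K,fy=K,interpolation=cv2.INTER_CUBIC); hsv=cv2.cvtColor(cr,cv2.COLOR_BGR2HSV)
    for S in(90,120,150):
        m=(((hsv[...,0]<16)|(hsv[...,0]>175))&(hsv[...,1]>S)&(hsv[...,2]>50)).astype(np.uint8)
        k=hull(m); px=(k+.5)/K-.5+np.array([uu,vv])-30; W=np.array([onplane(s,u,v,.188)[:2] for u,v in px],np.float32); cc=np.array([.475,.31]); r=.030
        for _ in range(8):
            t=(W-cc)@a/r; w=W[t>-.1]; cc=least_squares(lambda x:np.linalg.norm(w-x,axis=1)-r,cc,loss='soft_l1',f_scale=.001).x
        print(n,'rim',S,cc,'res',np.median(abs(np.linalg.norm(w-cc,axis=1)-r))*1e3,'ellipse',cv2.fitEllipse(W)[:2])
E
```

```text
scene 75 none
scene 90 none
scene 105 outer 621 centre [0.4784 0.3143] res mm 2.951339052808963 ellipse [0.4773 0.3151] [0.0575 0.06  ]
scene rim 90 [0.4776 0.3102] res 0.5081805515082873 ellipse ((0.4800278842449188, 0.31069594621658325), (0.06161052733659744, 0.06580989062786102))
scene rim 120 [0.4787 0.31  ] res 0.4121135719374891 ellipse ((0.48016729950904846, 0.31062713265419006), (0.060141902416944504, 0.06441228091716766))
scene rim 150 [0.48   0.3096] res 0.3237266280269064 ellipse ((0.4803331792354584, 0.31051403284072876), (0.05838668346405029, 0.06292128562927246))
top 75 outer 422 centre [0.4743 0.3186] res mm 0.6836706883013889 ellipse [0.4734 0.3144] [0.0674 0.0686]
top 75 bore 280 centre [0.4744 0.3197] res mm 1.1024272717237142 ellipse [0.4735 0.3144] [0.0449 0.0458]
top 90 outer 405 centre [0.4741 0.3174] res mm 0.5044909320906285 ellipse [0.4735 0.3143] [0.0656 0.0666]
top 90 bore 291 centre [0.4743 0.3186] res mm 0.8237454741430728 ellipse [0.4735 0.3144] [0.0466 0.0477]
top 105 outer 396 centre [0.474  0.3164] res mm 0.4044151002413343 ellipse [0.4736 0.3143] [0.064 0.065]
top 105 bore 300 centre [0.4741 0.3176] res mm 0.593299539379007 ellipse [0.4736 0.3143] [0.0483 0.0493]
top rim 90 [0.4756 0.3082] res 0.34159967407386244 ellipse ((0.4755503237247467, 0.307487815618515), (0.05918535962700844, 0.062398020178079605))
top rim 120 [0.4755 0.3065] res 0.663219804913958 ellipse ((0.4755251705646515, 0.30724871158599854), (0.05678408592939377, 0.059934258460998535))
top rim 150 [0.4764 0.2979] res 4.600269081907971 ellipse ((0.47560712695121765, 0.30573034286499023), (0.048712752759456635, 0.05420966446399689))
```

>>> send_rows:
  commands:
    - [-0.04, 0.11, -1.5, 0, 0, 0]
    - [-0.04, 0.11, -1.5, 0, 0, 0]
    - [-0.04, 0.11, -1.5, 0, 0, 0]
    - [-0.04, 0.11, -1.5, 0, 0, 0]
    - [0, 0.11, -1.5, 0, 0, 0]
    - [0, 0, 0, 0, 0, 0]
    - [0, 0, 0, 0, 0, 0]

```text
time: 14.08
ee_pos: [0.5379, 0.2047, 0.1709]
orientation: [[-0.27, 0.865, -0.422], [0.463, 0.501, 0.731], [0.844, 0.002, -0.536]]
contact_force: [0.9, -0.0, -0.6]
opening: 0.0548
grip_force: 63.2
```

```bash
python3 log.py; cat > rel.py <<'E'
from half import *
S=arm.get_state();O=S['orientation']; o=S['ee_pos']-.0428*O[:,0]-.0012*O[:,1]+.18*O[:,2]; zr=o[2]+.075; print('foot est',o)
for n in('scene','top'):
    s=snap(n); K=6; d=np.array(s['rotation']).T@(np.array([o[0],o[1],zr])-s['eye']); uu=int(s['cx']-s['fx']*d[0]/d[2]); vv=int(s['cy']+s['fy']*d[1]/d[2])
    cr=cv2.resize(s['color'][vv-30:vv+30,uu-30:uu+30],None,fx=K,fy=K,interpolation=cv2.INTER_CUBIC); hsv=cv2.cvtColor(cr,cv2.COLOR_BGR2HSV)
    for Sx in(90,120):
        m=(((hsv[...,0]<16)|(hsv[...,0]>175))&(hsv[...,1]>Sx)&(hsv[...,2]>50)).astype(np.uint8)
        k=hull(m); px=(k+.5)/K-.5+np.array([uu,vv])-30; W=np.array([onplane(s,u,v,zr)[:2] for u,v in px],np.float32)
        print(n,'rim',Sx,np.array(cv2.fitEllipse(W)[0]),np.array(cv2.fitEllipse(W)[1]))
print('ring: scene .4773 .3151, top .4735 .3144')
E
python3 rel.py
```

```text
t 14.0833 q [ 0.0573  0.4954  1.8052  0.8574  1.496  -0.8422] p [0.5379 0.2047 0.1709] 
 [[-0.2702  0.8654 -0.422 ]
 [ 0.4632  0.5011  0.731 ]
 [ 0.8441  0.0021 -0.5362]] F [ 0.9005 -0.0315 -0.6133] op 0.054768792808818835 g 63.204256007734045
foot est [0.4724 0.3158 0.0383]
scene rim 90 [0.4777 0.3165] [0.0624 0.0655]
scene rim 120 [0.4777 0.3163] [0.0609 0.0639]
top rim 90 [0.4743 0.3134] [0.0603 0.0627]
top rim 120 [0.4743 0.3131] [0.0579 0.0603]
ring: scene .4773 .3151, top .4735 .3144
```

>>> send_rows:
  commands:
    - [-0.05, 0, -0.3, 0, 0, 0]
    - [0, 0, -0.3, 0, 0, 0]
    - [0, 0, -0.3, 0, 0, 0]
    - [0, 0, -0.3, 0, 0, 0]
    - [0, 0, -0.3, 0, 0, 0]
    - [0, 0, -0.25, 0, 0, 0]
    - [0, 0, -0.25, 0, 0, 0]
    - [0, 0, -0.25, 0, 0, 0]
    - [0, 0, -0.25, 0, 0, 0]
    - [0, 0, 0, 0, 0, 0]

```text
time: 15.02
ee_pos: [0.5374, 0.2047, 0.1453]
orientation: [[-0.271, 0.865, -0.422], [0.463, 0.502, 0.731], [0.844, 0.002, -0.536]]
contact_force: [0.7, 0.3, -1.4]
opening: 0.0549
grip_force: 63.2
```

>>> send_rows:
  commands:
    - [0, 0, -0.1, 0, 0, 0]
    - [0, 0, -0.1, 0, 0, 0]
    - [0, 0, -0.1, 0, 0, 0]
    - [0, 0, -0.1, 0, 0, 0]
    - [0, 0, 0, 0, 0, 0]

```text
time: 15.43
ee_pos: [0.5376, 0.2048, 0.1417]
orientation: [[-0.271, 0.865, -0.422], [0.463, 0.502, 0.731], [0.844, 0.003, -0.537]]
contact_force: [0.0, 0.4, -1.5]
opening: 0.0545
grip_force: 63.2
```

```bash
python3 log.py; python3 rel.py
```

```text
t 15.4333 q [ 0.0575  0.5514  1.7964  0.8603  1.4646 -0.8789] p [0.5376 0.2048 0.1417] 
 [[-0.2713  0.8651 -0.4219]
 [ 0.4631  0.5015  0.7308]
 [ 0.8438  0.0029 -0.5367]] F [ 0.0472  0.3933 -1.4997] op 0.054457076815026206 g 63.20622843338043
foot est [0.4722 0.3159 0.009 ]
scene rim 90 [0.4775 0.3165] [0.0626 0.0654]
scene rim 120 [0.4777 0.3164] [0.0611 0.0638]
top rim 90 [0.4733 0.3131] [0.0606 0.0631]
top rim 120 [0.4731 0.3128] [0.058  0.0606]
ring: scene .4773 .3151, top .4735 .3144
```

>>> send_rows:
  commands:
    - [0, 0, -0.1, 0, 0, 0]
    - [0, 0, -0.1, 0, 0, 0]
    - [0, 0, -0.05, 0, 0, 0]
    - [0, 0, 0, 0, 0, 0]

```text
time: 15.87
ee_pos: [0.5377, 0.2047, 0.1396]
orientation: [[-0.271, 0.865, -0.422], [0.463, 0.502, 0.731], [0.844, 0.003, -0.536]]
contact_force: [-0.2, -0.7, 1.4]
opening: 0.0552
grip_force: 63.2
```

>>> send_rows:
  commands:
    - [0, 0, -0.1, 0, 0, 0]
    - [0, 0, 0, 0, 0, 0]
    - [0, 0, 0, 0, 0, 0]

```text
time: 16.12
ee_pos: [0.5379, 0.2047, 0.1393]
orientation: [[-0.271, 0.865, -0.423], [0.461, 0.502, 0.731], [0.845, 0.003, -0.535]]
contact_force: [-1.4, -2.9, 5.5]
opening: 0.0547
grip_force: 63.3
```

>>> send_rows:
  commands:
    - [0, 0, 0.1, 0, 0, 0]
    - [0, 0, 0, 0, 0, 0]

```text
time: 16.28
ee_pos: [0.5377, 0.2047, 0.1396]
orientation: [[-0.272, 0.865, -0.421], [0.463, 0.501, 0.731], [0.844, 0.004, -0.537]]
contact_force: [0.3, -1.2, 2.2]
opening: 0.0553
grip_force: 63.1
```

>>> send_rows:
  commands:
    - [0, 0, 0, 0, 0, 0]
    - [0, 0, 0, 0, 0, 0]
    - [0, 0, 0, 0, 0, 0]
    - [0, 0, 0, 0, 0, 0]
    - [0, 0, 0, 0, 0, 0]
    - [0, 0, 0, 0, 0, 0]
    - [0, 0, 0, 0, 0, 0]
    - [0, 0, 0, 0, 0, 0]
  claw: 1

```text
time: 16.95
ee_pos: [0.5376, 0.2048, 0.1393]
orientation: [[-0.271, 0.865, -0.422], [0.463, 0.502, 0.731], [0.844, 0.003, -0.537]]
contact_force: [-0.0, 0.0, -0.1]
opening: 0.0853
grip_force: 0.0
```

>>> send_rows:
  commands:
    - [0.6, -1.1, 0.8, 0, 0, 0]
    - [1, -1.8, 1.3, 0, 0, 0]
    - [1.3, -2.2, 1.6, 0, 0, 0]
    - [1.3, -2.2, 1.6, 0, 0, 0]
    - [1.3, -2.2, 1.6, 0, 0, 0]
    - [1.3, -2.2, 1.6, 0, 0, 0]
    - [0, -1, 2.5, 0, 0, 0]
    - [0, -1, 2.5, 0, 0, 0]
    - [0, 0, 0, 0, 0, 0]
    - [0, 0, 0, 0, 0, 0]

```text
time: 17.78
ee_pos: [0.6065, 0.0664, 0.2767]
orientation: [[-0.274, 0.866, -0.418], [0.464, 0.5, 0.731], [0.842, 0.006, -0.539]]
contact_force: [0.5, 0.3, 0.4]
opening: 0.0852
grip_force: 0.0
```

```bash
python3 log.py; python3 - <<'E'
from h import *
s=snap('scene'); t=snap('top'); K=4
o=[cv2.resize(s['color'][200:270,345:445],None,fx=K,fy=K,interpolation=cv2.INTER_CUBIC),cv2.resize(t['color'][185:255,115:215],None,fx=K,fy=K,interpolation=cv2.INTER_CUBIC)]
o2=[cv2.resize(s['color'][200:290,225:315],(400,300),interpolation=cv2.INTER_CUBIC),cv2.resize(t['color'][120:220,210:360],(400,300),interpolation=cv2.INTER_CUBIC)]
cv2.imwrite('pics/s7.png',np.vstack([np.hstack(o),np.hstack(o2)]))
P=cloud(t); h=cv2.cvtColor(t['color'],cv2.COLOR_BGR2HSV)
for n,s in(('scene',s),('top',t)):
    P=cloud(s); h=cv2.cvtColor(s['color'],cv2.COLOR_BGR2HSV)
    m=((h[...,0]<16)|(h[...,0]>175))&(h[...,1]>120)&(h[...,2]>60)&(abs(P[...,0]-.475)<.06)&(abs(P[...,1]-.314)<.06); q=P[m]
    k=max(cv2.findContours(m.astype(np.uint8),cv2.RETR_EXTERNAL,cv2.CHAIN_APPROX_NONE)[0],key=cv2.contourArea)[:,0]; W=np.array([onplane(s,u,v,.081)[:2] for u,v in k],np.float32)
    print(n,'rim ellipse @81mm',cv2.fitEllipse(W)[:2],'z99',np.percentile(q[:,2],[50,97,99]))
E
```

```text
t 17.7833 q [-0.1653  0.4118  1.6743  0.7279  1.77   -0.8204] p [0.6065 0.0664 0.2767] 
 [[-0.2743  0.8659 -0.4183]
 [ 0.4643  0.5002  0.7309]
 [ 0.8421  0.0063 -0.5393]] F [0.5194 0.285  0.3727] op 0.08521060887343851 g 0.0
scene rim ellipse @81mm ((0.4883239269256592, 0.3133368194103241), (0.05632547661662102, 0.09134984016418457)) z99 [0.05553411 0.08188792 0.08391793]
top rim ellipse @81mm ((0.4726259112358093, 0.3108314573764801), (0.0574352890253067, 0.058813661336898804)) z99 [0.04222328 0.08078013 0.08228252]
```

View pics/s7.png

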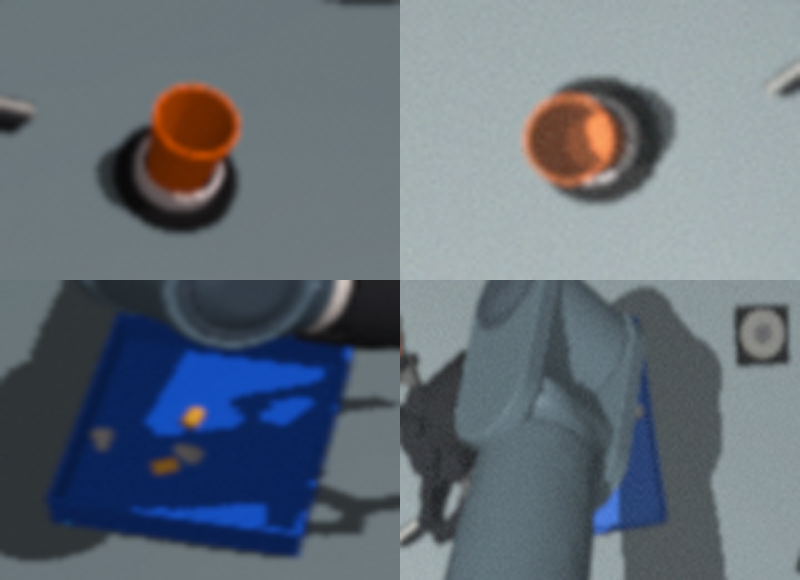

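The cup stands upright in the ring at (195,140), and its rim height of about 81 mm means it is fully seated. All four pieces lie in the tray at (193,415), (165,467), (188,453) and (102,438), and the arm is clear of everything. I'm handing in.

```bash
python3 -c "
from rig import arm
print(arm.hand_in())"
```

```text
the job is handed in; nothing more can be done
None
```

I handed the job in at about 18 s of the allowed 51 s; the hand-in gave no verdict, but my last pictures show all four pieces in the large blue tray and the empty cup standing upright, fully down in the ring stand.

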